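# Find the pocket of a worn plunger in the sizing rack

### The arm

A 6-joint arm with a two-finger parallel gripper is mounted at the origin on the work surface. World frame = base frame: x ahead of the robot, y to its left, z up, the work surface at z = 0. Lengths are in m, angles in rad, forces in N, time in s.
With the tool pointing down it reaches from about 0.375 to 0.975 m from the base axis. Payload 3.8 kg.
Tool frame: the origin (TCP) lies midway between the tips of the shut fingers; the grasp point (between the pads) lies 19 mm behind it; z points along the fingers, y is the line along which they close (so a half turn about z gives the same grasp; the last joint's range is limited). The gripper opens to 88 mm and grips with 3 to 60 N. Pads are 18 mm wide; open, the fingers measure 123 mm over their backs; the gripper's body (75 mm by 187 mm) begins 45 mm behind the grasp point.
Start: joints at [1.125, 0.264, 1.604, -0, 1.274, -0.037], TCP at [0.268, 0.619, 0.239] pointing down, gripper open.
Joint ranges: [-2.63, 2.63], [-0.94, 2.18], [0.31, 2.57], [-1.31, 4.45], [0, 2.66], [-2.55, 2.55]. Speed limits (rad/s): [2.57, 2.57, 3.14, 3.14, 3.14, 3.14].

### API

Orientations are given as a rotation vector (axis times angle).
In Python, from cell import manip, inverse_kinematics, cams, order gives the robot as it stands. Calls block until the motion is done:
- manip.move_pose(position, orientation): joint-space move of the TCP to a pose.
- manip.move_linear(position, rate=0.15, rot=None): straight line of the TCP; rot=None keeps the orientation; rate is the mean speed in m/s.
- manip.set_joints(angles): joint-space move.
- manip.set_gripper(opening, force=None): finger opening in m; force is the grip in N (None keeps the last); returns when the fingers have stopped.
- manip.dwell(seconds).
- inverse_kinematics(position, orientation): joint angles nearest the present ones, or None.
- manip.state(): the state.
- cams.capture(name): name is "scene" or "top" or "wrist"; returns a dict with "image" (384x512x3 uint8, blue, green, red), "z_map" (384x512 float32, m along the optical axis (not along the pixel's ray), 0 where there is no reading), "intrinsics" (3x3 intrinsics, pixels), "position" and "orientation" of the camera in the world; the wrist camera has in their place "T_tool_cam" (4x4, takes a point from camera to tool coordinates, whose origin is the TCP and whose axes are the flange's). Camera axes: x right, y down, z forward; pixel columns grow to the right and rows downward; lengths in m; the calibration is good to about 2 mm. A picture is of the moment at which its call begins: read the wrist's pose just before it.
A pose or a line that the arm cannot do raises manip.IKError and nothing moves.
- order.close_job(): hands the job in; it is judged then, once.
The state is a dict: "clock": time; "joint_pos": joint angles; "joint_velocities": joint speeds; "tau": joint torques, N m; "tool_pos": TCP position; "tcp_rot": TCP orientation; "contact_force": force on the tool from outside, world axes, zero at the start; "moment": the same for the moment, N m; "gripper_width": finger opening in m; "grasp_force": force on a finger pad.
Only numpy, scipy, OpenCV 4.12 (cv2) and the standard library are available. Lean on these libraries where they do the work, as an engineer would, in place of code of your own. Each camera call takes 0.05 s, during which the arm holds its last target. There are 200 camera calls.

### The job

The plunger standing on the blue mat has lost its size mark. Pick it up by its knob and try it upright in the pockets of the white sizing rack, starting with the smallest and going up one pocket at a time, feeling gently around each mouth, because the block sits with a little play; leave it standing fully home in the first pocket that takes it, let go and move the gripper well clear. Press lightly, and leave the other two plungers and everything else where they are.

Things in the scene. Friction and masses are not known exactly. Their poses are not given: they have to be found in the camera images.
- rack: fixed sizing rack: dark steel cradle 100 x 330 mm with a white plastic block 90 x 312 mm, top face 30 mm above the work surface. Origin: centre of the cradle's underside, on the work surface; y along the row of four round pockets from smallest to largest, x across it, z up. Pockets nominally at x = 0, y = -111, -37, 37, 111 mm, diameters 41, 46, 51, 56 mm, mouths at z = 30, flat floors at z = 14 mm.
- rack_small_end (a point): point of the cradle, 30 mm up, at the nominal mouth centre of the smallest pocket. The block may sit up to 4 mm off either way along the rack's y (all pockets alike): not included in any measured pose. It stays put there under a light push. It lies on a rubber pad and sinks about 1 mm per 8 N pressed on it.
- rack_large_end (a point): the same at the largest pocket. No plunger enters the smallest pocket. A plunger enters its first large enough pocket with 2.5 mm clearance on the diameter and is 2.5 mm too wide for the one before. Keep pushes on the rack well below 25 N.
- mat: fixed square blue mat, 100 x 100 x 4 mm, on which the plunger to be sized stands near its middle (within 10 mm). Origin: centre of its underside, on the work surface; top at 4 mm.
- board: fixed green board, 110 x 210 x 4 mm, its long side along y, on which the other two plungers stand about 100 mm apart. Origin: centre of its underside; top at 4 mm.
- plunger_p: one of three plungers alike from above: round steel foot 22 mm tall, a 62 mm steel disc on it (22 to 25 mm up), 14 mm stem, black round knob 26 mm across from 39 to 65 mm up, to grip from above. Foot diameters are 43.5, 48.5 and 53.5 mm; which is which is not told. Edge broken by 0.8 mm, about 0.2 kg. Origin: centre of the foot's underside, z up. Stands on the mat or the board.
- plunger_q: another such plunger, described under plunger_p
- plunger_r: another such plunger, described under plunger_p
- sauce_cup1: bystander: small white sauce cup, 64 mm wide, 45 mm tall, origin under its centre
- sauce_cup2: bystander: small clear sauce cup, 64 mm wide, 45 mm tall, origin under its centre
- bowl: bystander: blue bowl, 110 mm wide, 45 mm tall, origin under its centre
- squeeze_bottle: bystander: yellow squeeze bottle with a red cap, 56 mm wide, 150 mm tall, origin under its centre
- serving_spoon: bystander: serving spoon lying flat, 240 mm long, red handle towards its -x, origin under its middle
- spice_jar: bystander: amber jar with a green cap, 48 mm wide, 80 mm tall, origin under its centre
Things that resemble listed ones, but are neither listed nor needed, are in the scene too. What is shaped like the plunger_p but turquoise is not meant. Leave any red look-alike of the plunger_r alone.

How it is judged:
On the way, in this order (a step that is already met when the one before it is completed fails the run):
1. a plunger is tried, upright and in contact, at the smallest pocket (((x of plunger_q in the frame of rack between -0.008 and 0.008 m and y of plunger_q in the frame of rack between -0.119 and -0.103 m and z of plunger_q in the frame of rack below 0.033 m and angle between plunger_q's own z axis and vertical below 0.15 rad and contact force between plunger_q and rack above 1 N) or (x of plunger_p in the frame of rack between -0.008 and 0.008 m and y of plunger_p in the frame of rack between -0.119 and -0.103 m and z of plunger_p in the frame of rack below 0.033 m and angle between plunger_p's own z axis and vertical below 0.15 rad and contact force between plunger_p and rack above 1 N) or (x of plunger_r in the frame of rack between -0.008 and 0.008 m and y of plunger_r in the frame of rack between -0.119 and -0.103 m and z of plunger_r in the frame of rack below 0.033 m and angle between plunger_r's own z axis and vertical below 0.15 rad and contact force between plunger_r and rack above 1 N))), for 0.1 s.
2. then at the second pocket (resting on its mouth, or going into it) (((x of plunger_q in the frame of rack between -0.008 and 0.008 m and y of plunger_q in the frame of rack between -0.045 and -0.029 m and z of plunger_q in the frame of rack below 0.033 m) or (x of plunger_p in the frame of rack between -0.008 and 0.008 m and y of plunger_p in the frame of rack between -0.045 and -0.029 m and z of plunger_p in the frame of rack below 0.033 m and angle between plunger_p's own z axis and vertical below 0.15 rad and contact force between plunger_p and rack above 1 N) or (x of plunger_r in the frame of rack between -0.008 and 0.008 m and y of plunger_r in the frame of rack between -0.045 and -0.029 m and z of plunger_r in the frame of rack below 0.033 m and angle between plunger_r's own z axis and vertical below 0.15 rad and contact force between plunger_r and rack above 1 N))), for 0.1 s.
3. then, if the second pocket admitted it, it sits released in that pocket; otherwise it is tried at the third pocket (((x of plunger_q in the frame of rack between -0.007 and 0.007 m and y of plunger_q in the frame of rack between -0.044 and -0.03 m and z of plunger_q in the frame of rack below 0.0165 m and angle between plunger_q's own z axis and vertical below 0.08 rad and contact force between the fingers and plunger_q below 0.1 N) or (x of plunger_p in the frame of rack between -0.008 and 0.008 m and y of plunger_p in the frame of rack between 0.029 and 0.045 m and z of plunger_p in the frame of rack below 0.033 m) or (x of plunger_r in the frame of rack between -0.008 and 0.008 m and y of plunger_r in the frame of rack between 0.029 and 0.045 m and z of plunger_r in the frame of rack below 0.033 m and angle between plunger_r's own z axis and vertical below 0.15 rad and contact force between plunger_r and rack above 1 N))), for 0.1 s.
4. it sits released in the first pocket that admits it, and the gripper has moved at least 70 mm away ((((x of plunger_q in the frame of rack between -0.007 and 0.007 m and y of plunger_q in the frame of rack between -0.044 and -0.03 m and z of plunger_q in the frame of rack below 0.0165 m and angle between plunger_q's own z axis and vertical below 0.08 rad and contact force between the fingers and plunger_q below 0.1 N) and distance between the grasp point and plunger_q above 0.12 m) or ((x of plunger_p in the frame of rack between -0.007 and 0.007 m and y of plunger_p in the frame of rack between 0.03 and 0.044 m and z of plunger_p in the frame of rack below 0.0165 m and angle between plunger_p's own z axis and vertical below 0.08 rad and contact force between the fingers and plunger_p below 0.1 N) and distance between the grasp point and plunger_p above 0.12 m) or ((x of plunger_r in the frame of rack between -0.007 and 0.007 m and y of plunger_r in the frame of rack between 0.104 and 0.118 m and z of plunger_r in the frame of rack below 0.0165 m and angle between plunger_r's own z axis and vertical below 0.08 rad and contact force between the fingers and plunger_r below 0.1 N) and distance between the grasp point and plunger_r above 0.12 m))), for 0.2 s.
At the end, for the whole second after the job is handed in: the plunger that stood on the mat stands upright (within 0.08 rad), still and released in the first pocket that admits it, its foot within 2.5 mm of the pocket's floor; the other two are within 15 mm of where they began and no plunger stands on the mat ((((x of plunger_q in the frame of rack between -0.007 and 0.007 m and y of plunger_q in the frame of rack between -0.044 and -0.03 m and z of plunger_q in the frame of rack below 0.0165 m and angle between plunger_q's own z axis and vertical below 0.08 rad and contact force between the fingers and plunger_q below 0.1 N) and linear speed of plunger_q below 0.02 m/s and distance of each of plunger_p, plunger_r from where it was at the start of the episode below 0.015 m and horizontal distance between each of plunger_p, plunger_r and mat above 0.06 m) or ((x of plunger_p in the frame of rack between -0.007 and 0.007 m and y of plunger_p in the frame of rack between 0.03 and 0.044 m and z of plunger_p in the frame of rack below 0.0165 m and angle between plunger_p's own z axis and vertical below 0.08 rad and contact force between the fingers and plunger_p below 0.1 N) and linear speed of plunger_p below 0.02 m/s and distance of each of plunger_q, plunger_r from where it was at the start of the episode below 0.015 m and horizontal distance between each of plunger_q, plunger_r and mat above 0.06 m) or ((x of plunger_r in the frame of rack between -0.007 and 0.007 m and y of plunger_r in the frame of rack between 0.104 and 0.118 m and z of plunger_r in the frame of rack below 0.0165 m and angle between plunger_r's own z axis and vertical below 0.08 rad and contact force between the fingers and plunger_r below 0.1 N) and linear speed of plunger_r below 0.02 m/s and distance of each of plunger_q, plunger_p from where it was at the start of the episode below 0.015 m and horizontal distance between each of plunger_q, plunger_p and mat above 0.06 m))); the robot touches nothing.
It fails at once if a plunger is pressed on the rack with more than 25 N (contact force between any of plunger_q, plunger_p, plunger_r and rack above 25 N).
It fails at once if a plunger is put into a pocket larger than the first one that admits it ((x of plunger_q in the frame of rack between -0.012 and 0.012 m and y of plunger_q in the frame of rack between 0.025 and 0.049 m and z of plunger_q in the frame of rack below 0.024 m) or (x of plunger_q in the frame of rack between -0.012 and 0.012 m and y of plunger_q in the frame of rack between 0.099 and 0.123 m and z of plunger_q in the frame of rack below 0.024 m) or (x of plunger_p in the frame of rack between -0.012 and 0.012 m and y of plunger_p in the frame of rack between 0.099 and 0.123 m and z of plunger_p in the frame of rack below 0.024 m)).
It fails at once if a bystander (cup, bowl, bottle, spoon, jar) is moved by more than 20 mm (distance of any of sauce_cup1, sauce_cup2, bowl, squeeze_bottle, serving_spoon, spice_jar from where it was at the start of the episode above 0.02 m).
It fails at once if the robot or gripper pushes the rack itself with more than 25 N (contact force between any of the fingers, the arm and rack above 25 N).
It also fails if it takes over 72 s, if anything falls off the work surface, if the arm or the gripper's body presses on something with over 40 N, if the wrist force passes 120 N, or if a joint passes its speed limit or range.

## Working session

There is one attempt and no reset: what is moved stays moved. The work goes in short steps, each a Python script; the robot and the scene stay as the last script left them, time stands still between calls to the robot, and variables do not carry over. Pictures are saved under pics/ and viewed, at most 10 in all, crops included, and the job is handed in when it is done.

```bash
mkdir -p pics; ls; python3 - <<'E'
from cell import manip,cams
import cv2,numpy as np
s=manip.state();print(s['clock'],s['tool_pos'],s['tcp_rot'],s['contact_force'],s['gripper_width'])
for n in('top','scene'):
    c=cams.capture(n);cv2.imwrite(f'pics/{n}.png',c['image']);np.savez(f'{n}.npz',**c)
    print(n,c['intrinsics'].tolist(),np.array(c['position']),np.array(c['orientation']))
E
```

```text
pics
0.0 [0.26799413 0.61874818 0.23740811] [-0.63749826 -3.07569057  0.00335444] [ 0.14608111  0.92427457 -0.41195851] 0.08797198581648437
top [[487.4744830139606, 0.0, 254.7280239972083], [0.0, 487.4744830139606, 185.1814978062904], [0.0, 0.0, 1.0]] [ 0.22355101 -0.00778213  1.50289903] [-2.10741664  2.12726358 -0.22799915]
scene [[447.42168530656687, 0.0, 255.88415899449677], [0.0, 447.42168530656687, 190.9842696201466], [0.0, 0.0, 1.0]] [1.19318009 0.970148   1.16736482] [-0.73901367 -2.57773766  1.11812978]
```

View pics/top.png

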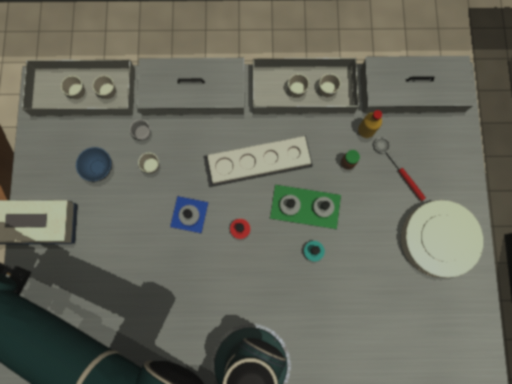

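View pics/scene.png

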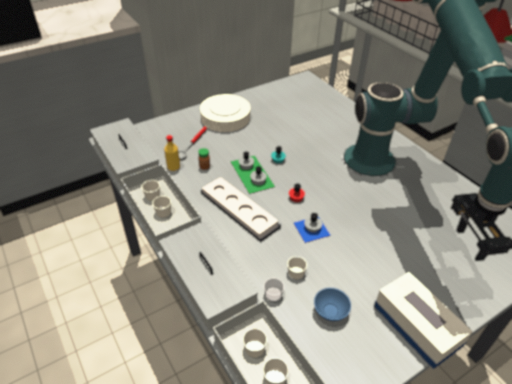

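The top view shows the mat with its plunger at about (189,214), the white rack from (225,165) to (293,153), and the board plungers at (290,205) and (323,206). Next I'll convert these to world coordinates and look from the wrist.

```bash
cat >h.py <<'E'
import numpy as np,cv2
from scipy.spatial.transform import Rotation as R
from cell import manip,cams,inverse_kinematics,order
def ray(K,T,uv,z):
    d=np.c_[np.atleast_2d(uv),np.ones(len(np.atleast_2d(uv)))]@np.linalg.inv(K).T@T[:3,:3].T
    return T[:3,3]+d*((z-T[2,3])/d[:,2])[:,None]
def mk(p,r):
    T=np.eye(4);T[:3,:3]=R.from_rotvec(r).as_matrix();T[:3,3]=p;return T
def wrist():
    s=manip.state();c=cams.capture('wrist')
    return c['image'],c['intrinsics'],mk(s['tool_pos'],s['tcp_rot'])@c['T_tool_cam'],c['z_map']
def down(yaw): # tool y axis along world angle yaw (mod pi), z down
    y=np.array([np.cos(yaw),np.sin(yaw),0]);z=np.array([0,0,-1.]);x=np.cross(y,z)
    return R.from_matrix(np.c_[x,y,z]).as_rotvec()
E
python3 - <<'E'
from h import *
c=np.load('top.npz');T=mk(c['position'],c['orientation'])
K=c['intrinsics']
for n,uv,z in [('rack',[(225,165),(248,161),(271,157),(293,153)],.03),('mat',[(189,214)],.004),('knob',[(188,214),(290,204),(323,206),(239,229),(315,250)],.06),('cups',[(141,131),(149,163),(94,165)],.045)]:
    print(n,ray(K,T,uv,z).round(3).tolist())
w=cams.capture('wrist');print(w['T_tool_cam'],w['intrinsics'])
E
```

```text
rack [[0.595, 0.069, 0.03], [0.607, -0.003, 0.03], [0.62, -0.075, 0.03], [0.632, -0.144, 0.03]]
mat [[0.446, 0.181, 0.004]]
knob [[0.438, 0.177, 0.06], [0.465, -0.128, 0.06], [0.458, -0.227, 0.06], [0.392, 0.025, 0.06], [0.328, -0.198, 0.06]]
cups [[0.703, 0.33, 0.045], [0.6, 0.302, 0.045], [0.595, 0.47, 0.045]]
[[ 1.41800846e-04 -9.50919467e-01 -3.09438439e-01  7.99516467e-02]
 [ 9.99999989e-01  1.20410794e-04  8.82239335e-05  1.18224891e-03]
 [-4.66341276e-05 -3.09438448e-01  9.50919473e-01 -1.45025876e-01]
 [ 0.00000000e+00  0.00000000e+00  0.00000000e+00  1.00000000e+00]] [[274.74189523   0.         255.8534093 ]
 [  0.         274.74189523 191.51440713]
 [  0.           0.           1.        ]]
```

```bash
python3 - <<'E'
from h import *
yaw=np.radians(100)
print(inverse_kinematics([.60,-.035,.24],down(yaw)),inverse_kinematics([.47,.18,.24],down(yaw)))
manip.move_pose([.605,-.035,.24],down(yaw)); manip.dwell(.15)
im,K,T,z=wrist();cv2.imwrite('pics/w1.png',im);np.savez('w1.npz',K=K,T=T,z=z,im=im)
manip.move_pose([.445,.18,.20],down(yaw)); manip.dwell(.15)
im,K,T,z=wrist();cv2.imwrite('pics/w2.png',im);np.savez('w2.npz',K=K,T=T,z=z,im=im)
print(manip.state()['clock'],manip.state()['contact_force'])
E
python3 -c "
import cv2,numpy as np
cv2.imwrite('pics/w12.png',cv2.resize(np.hstack([cv2.imread('pics/w1.png'),cv2.imread('pics/w2.png')]),(800,300)))"
```

```text
[-9.97087359e-02  1.24405709e-01  1.76663743e+00 -4.44089210e-16
  1.25054952e+00 -1.84503799e+00] [ 0.31625256 -0.06514558  1.96153996  0.          1.24519828 -1.42907669]
4.2 [-0.14979192  0.22800302 -0.24825439]
```

View pics/w1.png

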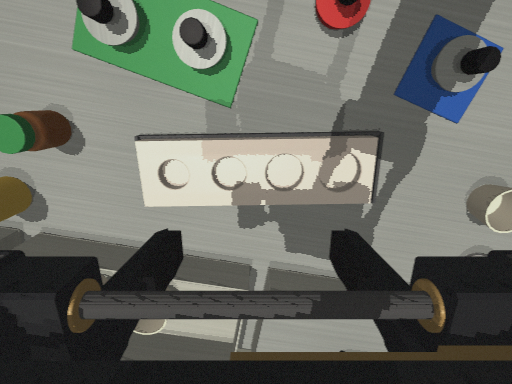

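View pics/w2.png

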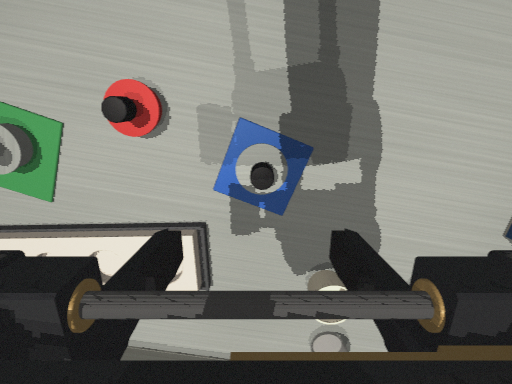

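w1: the pocket mouths are at (174,173), (229,172), (285,170) and (341,169), smallest on the left (world −y). w2: the knob is at (262,176), upright on the mat. I'll get the mouths and the knob from the height maps.

```bash
cat >>h.py <<'E'
def hmap(K,T,z):
    v,u=np.mgrid[:z.shape[0],:z.shape[1]]
    p=np.stack([(u-K[0,2])/K[0,0]*z,(v-K[1,2])/K[1,1]*z,z],-1)@T[:3,:3].T+T[:3,3]
    return p
E
python3 - <<'E'
from h import *
d=np.load('w1.npz');K,T,z=d['K'],d['T'],d['z'];P=hmap(K,T,z)
print('block h',np.median(P[195:203,160:360,2]),'floor',P[173,174,2],P[170,285,2])
top=np.median(P[195:203,160:360,2])
m=((P[...,2]<top-.004)&(z>0)).astype(np.uint8);m[:138]=0;m[205:]=0;m[:,:145]=0;m[:,372:]=0
n,l,s,c=cv2.connectedComponentsWithStats(m)
pk=[]
for i in range(1,n):
    if s[i,4]>200:
        cnt=max(cv2.findContours((l==i).astype(np.uint8),0,1)[0],key=len)
        W=ray(K,T,cnt[:,0,:].astype(float),.03)[:,:2].astype(np.float32)
        (cx,cy),r=cv2.minEnclosingCircle(W);e=W.mean(0)
        pk.append(((W.min(0)+W.max(0))/2));print('pocket',c[i],cx,cy,2*r,'area d',s[i,4],W.max(0)-W.min(0),ray(K,T,[c[i]],.03)[0,:2])
# white corner/cradle extents
t=((P[...,2]>.024)&(P[...,2]<.036)).astype(np.uint8)
n,l,s,c=cv2.connectedComponentsWithStats(t);i=l[198,250]
cnt=np.argwhere(l==i)[:,::-1].astype(float);W=ray(K,T,cnt,.03)[:,:2].astype(np.float32)
print('raised rect',cv2.minAreaRect(W))
wm=((d['im'].min(2)>90)&(l==i));W=ray(K,T,np.argwhere(wm)[:,::-1].astype(float),.03)[:,:2].astype(np.float32)
print('white rect',cv2.minAreaRect(W))
d=np.load('w2.npz');K,T,z=d['K'],d['T'],d['z'];P=hmap(K,T,z)
q=(P[...,2]>.05)&(P[...,2]<.085)&(abs(P[...,0]-.445)<.05)&(abs(P[...,1]-.18)<.05)
pp=P[q];print('knob',len(pp),pp.mean(0),pp[:,2].max(),(pp.min(0)+pp.max(0))/2)
q=(P[...,2]>.02)&(P[...,2]<.036)&(abs(P[...,0]-.445)<.05)&(abs(P[...,1]-.18)<.05)
print('disc',cv2.minEnclosingCircle(P[q][:,:2].astype(np.float32)),np.median(P[q][:,2]))
E
```

```text
block h 0.029077899790089956 floor 0.012664271358043377 0.013561490293316603
pocket [202.53012048 138.48594378] 0.5793523192405701 -0.08674538880586624 0.1883668750524521 area d 249 [0.03536916 0.18494406] [ 0.58225578 -0.10683816]
pocket [338.87676609 170.78963893] 0.5936225056648254 0.07641419023275375 0.054923467338085175 area d 1274 [0.05420655 0.05404507] [0.59284732 0.07612715]
pocket [283.56203008 171.64191729] 0.6074385643005371 0.004205777309834957 0.04997214302420616 area d 1064 [0.04907829 0.0492603 ] [0.60680274 0.00412085]
pocket [228.56562137 172.59349593] 0.6214177012443542 -0.06748506426811218 0.04509786143898964 area d 861 [0.0440439  0.04478568] [ 0.62084467 -0.06758369]
pocket [173.46359584 173.57503715] 0.6356762647628784 -0.13985683023929596 0.04040513187646866 area d 673 [0.03888857 0.03901432] [ 0.63498172 -0.1395737 ]
raised rect ((0.6146810054779053, -0.03159788250923157), (0.09052346646785736, 0.31116169691085815), 10.941756248474121)
white rect ((0.6146810054779053, -0.03159788250923157), (0.09052346646785736, 0.31116169691085815), 10.941756248474121)
knob 515 [0.43983314 0.18485814 0.06654031] 0.06993214703130063 [0.44131431 0.18510624 0.059982  ]
disc ((0.4416404068470001, 0.18513338267803192), 0.031075384467840195) 0.02802606920059858
```

```bash
cat >>h.py <<'E'
YAW=np.radians(100.97)
YR=np.array([np.cos(YAW),np.sin(YAW),0]);XR=np.array([np.sin(YAW),-np.cos(YAW),0])
PK=np.array([[.6357,-.1399],[.6214,-.0675],[.6074,.0042],[.5936,.0764]])
E
python3 - <<'E'
from h import *
p=np.array([.4415,.1851])
manip.move_pose([*p,.12],down(YAW))
manip.move_linear([*p,.037],rate=.08)
s=manip.state();print('clk',s['clock'],s['tool_pos'],s['contact_force'])
manip.set_gripper(.02,force=40)
s=manip.state();print('grip',s['clock'],s['gripper_width'],s['grasp_force'],s['tool_pos'])
manip.move_linear([*p,.10],rate=.1)
manip.move_pose([*PK[0],.10],down(YAW));manip.move_linear([*PK[0],.068],rate=.1);manip.dwell(.2)
s=manip.state();print('held',s['clock'],s['gripper_width'],s['contact_force'],s['moment'],s['tool_pos'])
im,K,T,z=wrist();np.savez('w3.npz',K=K,T=T,z=z,im=im);cv2.imwrite('pics/w3.png',im)
E
```

```text
clk 5.8 [0.44208851 0.18532833 0.03754432] [-0.24833576 -0.58484792  0.83121805]
grip 6.7833 0.025012859020726162 39.99943681061268 [0.44147709 0.1850253  0.03697314]
held 9.6417 0.024780281598783763 [-0.43782425  1.03388754 -2.42382452] [-4.01260704e-02 -4.80813017e-03 -2.89053421e-05] [ 0.63638733 -0.14000153  0.06884868]
```

View pics/w3.png

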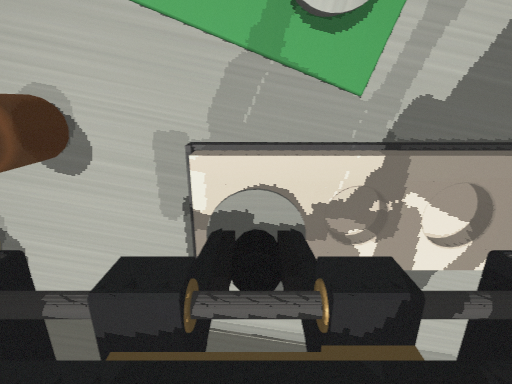

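w3: the plunger is held upright over the smallest pocket, with its disc at about (258,225). Next I'll touch down and feel around that mouth.

```bash
cat >>h.py <<'E'
def F(n=3):
    f=[]
    for _ in range(n): f.append(manip.state()['contact_force']);manip.dwell(.02)
    return np.mean(f,0)
def lin(c,z,rate=.02): manip.move_linear([c[0],c[1],z],rate=rate)
def lower(c,z0,z1,F0,fmax,step=.0005):
    """step down from z0 until z1 or the press exceeds fmax; returns z, force"""
    z=z0;f=F()-F0
    while z>z1 and f[2]<fmax:
        z-=step;lin(c,z);f=F(2)-F0
    return z,f
def at(i,dy,dx): return PK[i]+(YR*dy+XR*dx)[:2]
E
python3 - <<'E'
from h import *
c=PK[0];F0=F(5);np.save('F0.npy',F0);print('F0',F0,manip.state()['clock'])
lin(c,.0648);z,f=lower(c,.0648,.058,F0,3.)
s=manip.state();print('contact',z,f,s['tool_pos'],s['moment'],s['clock'])
for dy,dx in [(2,0),(0,1.5),(-2,0),(0,-1.5),(0,0)]:
    lin(at(0,dy*1e-3,dx*1e-3),z);f=F(2)-F0;s=manip.state();print(dy,dx,f.round(2),s['tool_pos'][2].round(5),s['moment'].round(3),round(s['clock'],2))
E
```

```text
F0 [ 0.39435088 -0.49534116 -2.5528836 ] 9.775
contact 0.061799999999999994 [-1.21800622  0.06958686  4.66364795] [ 0.63595971 -0.13999493  0.06224487] [0.1031596  0.13799049 0.05246846] 11.8333
2 0 [-0.49 -1.68  4.77] 0.06226 [-0.261 -0.011 -0.032] 12.12
0 1.5 [-1.9   0.86  7.38] 0.06177 [0.414 0.399 0.02 ] 12.43
-2 0 [0.18 2.98 5.94] 0.06192 [ 0.568 -0.006  0.009] 12.73
0 -1.5 [ 2.17 -0.74  5.2 ] 0.06225 [-0.124 -0.413 -0.046] 13.04
0 0 [ 0.22 -2.89  6.83] 0.06192 [-0.503 -0.073 -0.005] 13.32
```

```bash
cat >>h.py <<'E'
GRID=sorted([(dy*1.3e-3,dx*1.3e-3) for dy in range(-3,4) for dx in range(-1,2)],key=lambda g:np.hypot(*g))
def feel(i,F0,tmax,zp=.0612):
    """press lightly over mouth i; visit the grid; go in where the press drops. True when >=5 mm deep"""
    t0=manip.state()['clock'];c=PK[i]
    lin(c,.0665,.06);z,f=lower(c,.0635,zp,F0,5);print('touch',i,round(z,4),f.round(2),manip.state()['moment'].round(2))
    for g in GRID:
        if manip.state()['clock']-t0>tmax: break
        c=at(i,*g);lin(c,zp);f=F(2)-F0
        print((np.array(g)*1e3).round(1),f.round(1),round(manip.state()['clock'],1))
        if f[2]<2.5:
            z,f=lower(c,zp,.0565,F0,7);print('  try',round(z,4),f.round(1))
            if z<.0575: return c,z
            lin(c,zp)
    return None
E
python3 - <<'E'
from h import *
F0=np.load('F0.npy');lin(PK[0],.069,.05);lin(PK[1],.069,.1);F0=F(4);np.save('F0.npy',F0);print(F0)
print(feel(1,F0,12),manip.state()['clock'],manip.state()['tool_pos'])
E
```

```text
[ 0.06476836 -0.42938197 -2.19861733]
touch 1 0.061 [-0.29  0.19 -0.81] [0.1  0.01 0.03]
[0. 0.] [ 0.5  0.4 -0.1] 16.6
  try 0.0562 [-0.5 -0.1  0. ]
(array([ 0.6214, -0.0675]), 0.05619999999999999) 19.5333 [ 0.62140272 -0.06749859  0.05618834]
```

It went straight into pocket 2. I'll lower it to the floor, release, and check.

```bash
python3 - <<'E'
from h import *
F0=np.load('F0.npy');c=PK[1]
lin(c,.0495,.02);print((F()-F0).round(2))
z,f=lower(c,.0495,.0440,F0,2.5);print('floor',z,f.round(2),manip.state()['tool_pos'])
manip.set_gripper(.06);manip.dwell(.2);print(manip.state()['grasp_force'],manip.state()['gripper_width'])
manip.move_linear([*c,.26],rate=.12)
manip.dwell(.3);im,K,T,z=wrist();cv2.imwrite('pics/w4.png',im)
P=hmap(K,T,z);q=(abs(P[...,0]-c[0])<.04)&(abs(P[...,1]-c[1])<.04)
k=P[q];t=k[k[:,2]>.055];d=k[(k[:,2]>.0335)&(k[:,2]<.043)]
print('knob top',np.percentile(t[:,2],98),'disc',cv2.minEnclosingCircle(d[:,:2].astype(np.float32)),np.percentile(d[:,2],[10,50,90]))
s=manip.state();print(s['clock'],s['tool_pos'],s['contact_force'])
E
```

```text
[-0.04  0.08 -0.4 ]
floor 0.046 [-0.94 -0.12  3.99] [ 0.62160312 -0.06757229  0.04642008]
0.0 0.059979479074530676
knob top 0.36115666781343336 disc ((0.621807873249054, -0.06743311136960983), 0.03113105520606041) [0.03678914 0.03774291 0.0387268 ]
25.2583 [ 0.62135052 -0.06749173  0.2598151 ] [-0.24180875 -0.58405682 -0.59194841]
```

View pics/w4.png

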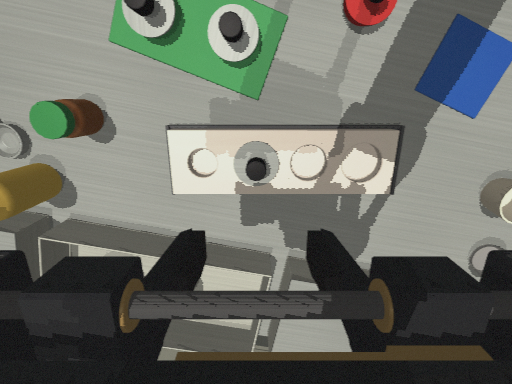

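w4: the plunger stands upright in the second pocket at (256,162). Its disc top is at about 38 mm against 39 expected, so it is fully home. The mat is empty and the gripper is clear.

```bash
python3 -c "
from cell import order
print(order.close_job())"
```

```text
the job is handed in; nothing more can be done
None
```

The plunger was tried at the smallest pocket, which refused it. It then went straight into the second, where it stands upright, fully home and released. The gripper is clear, and the job was handed in with about 25 s on the clock; no verdict came back.

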